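Take the child-safe cap off the bottle in the safety box

ROBOT

A 6-joint arm with a two-finger parallel gripper is mounted at the origin on the work surface. World frame = base frame: x ahead of the robot, y to its left, z up, the work surface at z = 0. Lengths are in m, angles in rad, forces in N, time in s.
With the tool pointing down it reaches from about 0.35 to 0.85 m from the base axis. Payload 8.1 kg.
Tool frame: the origin (TCP) lies on the centre line of the jaws, within the pads' length; the fingertips stand robot.tip_extent ahead of it and the grasp point (between the pads) lies 11 mm behind it (robot.tip_extent is the distance from the TCP to the fingertips, in m); y points along the fingers, z is the direction in which the jaws open and shut, and the axes are right-handed (so a half turn about y gives the same grasp; the last joint's range is limited). The gripper opens to 93 mm and grips with 3 to 60 N. Pads are 15 mm wide; open, the fingers measure 128 mm over their backs; the gripper's body (75 mm by 188 mm) begins 65 mm behind the grasp point.
Start: joints at [-1.206, 0.13, 1.488, -0, 1.523, -0.085], TCP at [0.261, -0.54, 0.227] pointing down, gripper open.
Joint ranges: [-2.96, 2.96], [-0.89, 2.26], [0.02, 2.5], [-1.34, 4.48], [0, 2.73], [-2.66, 2.66]. Speed limits (rad/s): [2.39, 2.39, 2.79, 3.14, 3.14, 3.14].

INTERFACE

Orientations are given as a rotation vector (axis times angle).
In Python, from plant import monitor, optics, robot gives the robot as it stands.
- The arm moves only by the shell command python3 -m inch 'ROWS' [OPENING] [FORCE]. ROWS is JSON, a list that holds one entry, the list of rows, each a list of 6 numbers: the shift along the tool's x, y, z in mm, then the turn, a rotation vector about the tool's x, y, z in rad. A call has 1 to 8 rows; each row shifts and turns the commanded pose from where the row before left it, along the tool's axes as they then stand; what a row does not reach is not made up. A row lasts 1/8 s, in which the tool goes at most 62.5 mm and 10.7 degrees, less where a joint would pass 70% of its speed; a pose out of reach is approached as far as the arm can. A call is refused whole if a number of a shift passes 62.5 or a number of a turn 0.188, either way. A call with a gripper value outside its range is refused whole. OPENING is the finger opening in mm, from 0 to 93, set as the call begins (- or left out, the last holds). The fingers move at their own pace and stop on an object; FORCE is the grip in N (left out, the last holds). Time passes only in rows, so rows that do not move let the fingers close. It gives the time, the measured TCP pose, the force and the opening at its end, in the units of the state.
- monitor.read_state(): the state, without advancing time (a new reading comes with each control period).
- optics.read_camera(name): name is "scene" or "top"; returns a dict with "image" (480x640x3 uint8, blue, green, red), "fx", "fy", "cx", "cy" (pixels), "k1" (the pictures are not rectified: a ray, as slopes to the right and down, at radius r is drawn at 1 + k1 r^2 times it, then the intrinsics apply), "rvec" (rotation vector, rad) and "tvec" (3), from world to camera coordinates, as OpenCV has them. Camera axes: x right, y down, z forward; pixel columns grow to the right and rows downward; lengths in m; the calibration is good to about 2 mm. A picture is of the moment at which its call begins. There is no depth.
- robot.close_job(): hands the job in, once; it reports no verdict.
The state is a dict: "t": time; "q": joint angles; "dq": joint speeds; "joint_torque": joint torques, N m; "tool_pos": TCP position; "orientation": TCP orientation; "force": force on the tool from outside, world axes, zero at the start; "wrist_torque": the same for the moment, N m; "opening": finger opening in m.
Only numpy, scipy, OpenCV 4.12 (cv2) and the standard library are available. Lean on these libraries where they do the work, as an engineer would, in place of code of your own. Each camera call takes 0.05 s, during which the arm holds its last target.

TASK

Swing the lid of the wooden safety box slowly all the way over until it rests gently on its stop, and leave it open. Then press the child-safe cap of the bottle inside down, twist it anticlockwise while it is held down until it comes free, and lift it straight up off the bottle. Finish while still holding the cap in the gripper, still and upright, about 8 cm above where it sat and directly over the bottle; leave the toys around the box where they are.

Things in the scene. Friction and masses are not known exactly. Their poses are not given: they have to be found in the camera images.
- safety_box: Open-topped plywood box, 200 mm (x) by 180 mm (y) by 125 mm high with 6 mm walls and floor, fixed to the shelf. Origin at the centre of its underside, z up. Its lid is hinged along the top of its +y (left) side.
- lid (a joint): Lid angle (rad): 0 shut, 1.57 upright, 1.9 resting on its stop, leaning back past upright. Plywood panel 200 by 180 by 8 mm, 0.25 kg, on a free hinge: let go before upright it falls shut, beyond upright it falls on to the stop. Move it slowly: under 1 rad/s is gentle, over 2 rad/s (either way) is a bang.
- lid_bar (a point): Centre of the lid's handle: a round bar 12 mm thick, 110 mm long, along the box's x, 38 mm out from the lid's free edge (-y edge when shut; 32 mm clear gap), on an arm at each end (55 mm either side). Pinch it from above, one finger in the gap; it turns between the fingers as the lid swings. Site axes turn with the lid; shut, they are the box's.
- lid_hinge (a point): Middle of the hinge line, along the box's x at the top of its +y wall, 125 mm above the shelf. The handle bar travels on a circle of 218 mm radius about this line, starting 4 mm above the hinge's height, going up and over towards +y of the box.
- bottle: Squat white plastic bottle, 68 mm across, standing upright in the box, fixed (it cannot turn or lift). Origin at the centre of its underside, z up. Shoulder 58 mm and top of the neck 74 mm above the origin. Its x axis is the direction of the cap's grip bar while the cap is locked.
- neck_top (a point): Top of the bottle's neck, inside the cap. A spring here holds the cap up in its lock: 6 N starts it down, 10 N at 5 mm. The lock frees from 4 mm down, hard bottom at 7 mm: press about 5.5 mm. Held down, the cap turns anticlockwise from above (+z), never clockwise; from 50 to 130 degrees of turn it can lift: turn about 80. Lifted 20 mm it is clear of the bottle.
- cap_grip (a point): The loose cap, 40 g: ribbed grey plastic skirt 60 mm across, 22 mm high, with a grip bar standing on its top, 44 mm long (point x), 14 mm thick (point y), 24 mm high. This point is the bar's centre, 12 mm above the cap's flat top; z up. Locked, it is 99 mm above the bottle's origin and 20 mm below the box's rim.
- engine: Bystander: red wooden toy engine 130 mm long. Origin under its middle, x along it. Leave it alone.
- carriage: Bystander: green wooden toy carriage 120 mm long. Origin under its middle, x along it. Leave it alone.
- mallet: Bystander: wooden toy mallet 200 mm long with a ball head. Origin under its middle, x along it. Leave it alone.

How it is judged:
On the way, in this order (a step that is already met when the one before it is completed fails the run):
1. the lid rests open on its stop, the cap still locked (value of joint lid above 1.83 rad and velocity of joint lid below 0.15 rad/s and z of cap_grip in the frame of bottle below 0.102 m), for 0.2 s.
2. the cap is pressed down in its lock (z of cap_grip in the frame of bottle below 0.0955 m and angle between the x axis of cap_grip and the x axis of bottle, either way round below 0.5 rad), for 0.1 s.
3. the cap is twisted out of its lock, still on the bottle (z of cap_grip in the frame of bottle below 0.108 m and angle between the x axis of cap_grip and the x axis of bottle, either way round above 0.8 rad), for 0.1 s.
At the end, for the whole second after the job is handed in: The cap is held in the fingers, still (under 30 mm/s), 50 to 130 mm above where it sat, within 30 mm of the bottle's axis, tilted less than 0.2 rad, touching neither bottle nor box nor lid; the lid is open on its stop (above 1.83 rad) (z of cap_grip in the frame of bottle between 0.149 and 0.229 m and horizontal distance between cap_grip and bottle below 0.03 m and angle between cap_grip's own z axis and vertical below 0.2 rad and contact force between the fingers and cap above 1 N and contact force between cap and bottle below 0.05 N and contact force between cap and safety_box below 0.05 N and linear speed of cap below 0.03 m/s and value of joint lid above 1.83 rad); the arm keeps its last pose, push and grip.
It fails at once if the lid is flung or banged (faster than 2 rad/s) (velocity of joint lid above 2 rad/s or velocity of joint lid below -2 rad/s).
It fails at once if a toy is moved more than 30 mm (distance of any of engine, carriage, mallet from where it was at the start of the episode above 0.03 m).
It also fails if it takes over 64 s, if anything falls off the work surface, if the arm or the gripper's body presses on something with over 40 N, if the wrist force passes 120 N, or if a joint passes its speed limit or range.

## Working session

There is one attempt and no reset: what is moved stays moved. The work goes in short steps, Python scripts to look and compute and a shell command to move; the robot and the scene stay as the last step left them, time stands still between calls to the robot, and variables do not carry over. Pictures are saved under pics/ and viewed, and the job is handed in when it is done.

```bash
ls; mkdir -p pics
python3 - <<'E'
from plant import monitor, optics, robot
import cv2
print(monitor.read_state(), robot.tip_extent)
for n in("scene","top"):
    c=optics.read_camera(n); cv2.imwrite(f"pics/{n}0.png",c["image"]); print({k:v for k,v in c.items() if k!="image"})
E
```

```text
pics
{'t': 0.0, 'q': array([-1.20642229e+00,  1.31122407e-01,  1.48927243e+00, -1.11732692e-05,
        1.52301396e+00, -8.53891240e-02]), 'dq': array([ 0.00030141,  0.00037896, -0.00070996,  0.00175107,  0.00016614,
        0.00075882]), 'joint_torque': array([ 2.34632198e-04, -5.59821510e+01, -4.91770542e+01,  7.69874454e-02,
        3.49554105e-02, -1.57775112e-04]), 'tool_pos': array([ 0.26067454, -0.53979732,  0.22561436]), 'orientation': array([-0.45136086,  1.97380542, -1.97017032]), 'force': array([ 0.16456968, -0.35268116, -0.07955498]), 'wrist_torque': array([-0.0525166 ,  0.02493063,  0.03267755]), 'opening': 0.09303654240611463} 0.008
{'fx': 474.9408169942289, 'fy': 474.9408169942289, 'cx': 313.86820128189464, 'cy': 244.42082601666323, 'k1': -0.04042994219410412, 'rvec': array([ 1.91118324,  1.41132238, -0.63196402]), 'tvec': array([-0.08906912, -0.24390987,  1.58382128])}
{'fx': 608.4163464636777, 'fy': 608.4163464636777, 'cx': 316.21479829307657, 'cy': 247.24645124305405, 'k1': -0.19003350021688237, 'rvec': array([ 2.19168029, -2.16686703,  0.12025632]), 'tvec': array([-0.07346765,  0.53566692,  1.41951456])}
```

View pics/scene0.png

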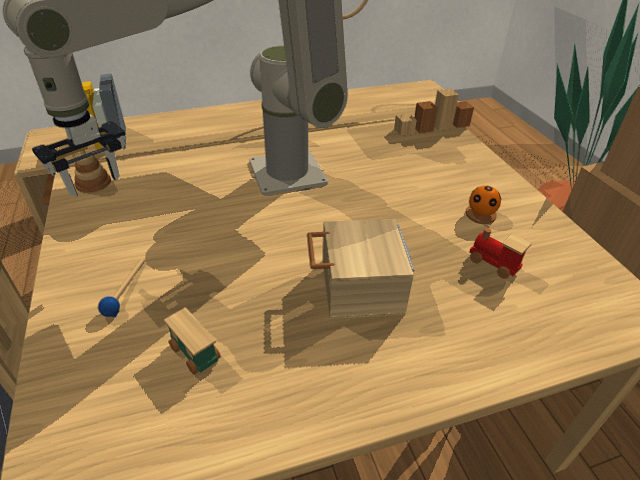

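View pics/top0.png

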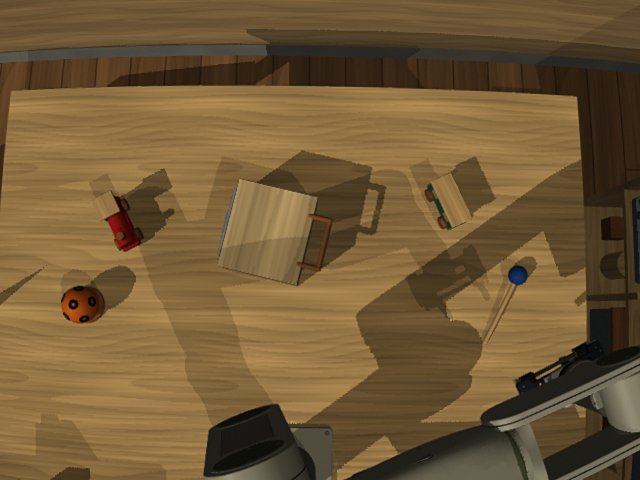

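The scene picture shows the shut box near (370,265), with its copper handle on the left. In the top picture the lid spans about (238,180) to (298,285) and the handle is near (322,243). I'll enlarge the lid.

Run:
```python
import cv2
a=cv2.imread("pics/top0.png")[165:300,205:345]; cv2.imwrite("pics/top0c.png",cv2.resize(a,None,fx=5.5,fy=4.4 if 0 else 4.4,interpolation=2) if 0 else cv2.resize(a,None,fx=4.4,fy=4.4,interpolation=2))
a=cv2.imread("pics/scene0.png")[205:325,295:425]; cv2.imwrite("pics/scene0c.png",cv2.resize(a,None,fx=5,fy=5,interpolation=2))
```

```text
(no output)
```

View pics/top0c.png

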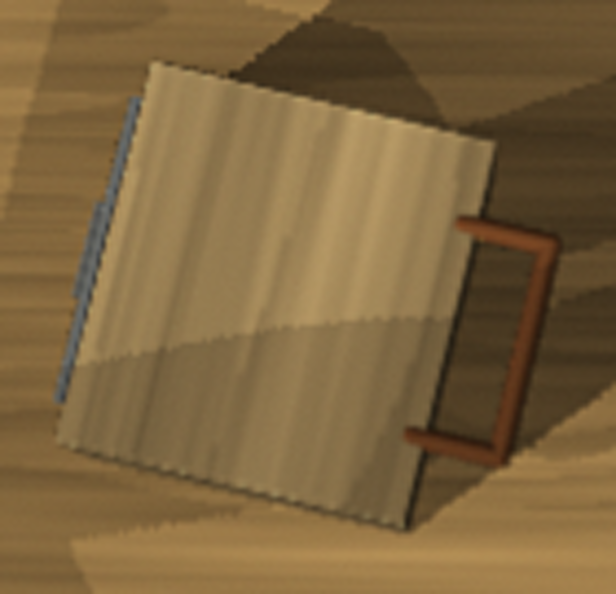

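View pics/scene0c.png

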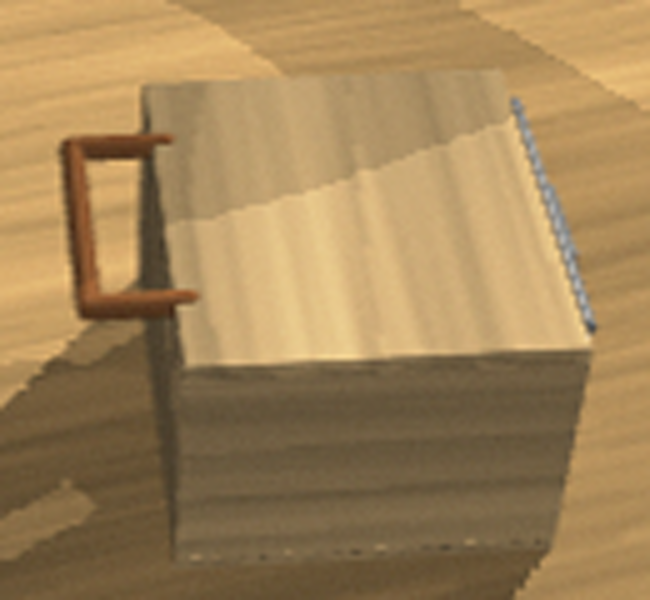

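The lid corners, handle and box foot are clear in both crops. I'll fit the box pose to them.

```bash
cat > h.py <<'E'
import numpy as np, cv2
from scipy.optimize import least_squares
from scipy.spatial.transform import Rotation as R
from plant import monitor, optics, robot
def cam(c):
    K=np.array([[c["fx"],0,c["cx"]],[0,c["fy"],c["cy"]],[0,0,1]]); return K,np.array([c["k1"],0,0,0,0.]),c["rvec"],c["tvec"]
def proj(c,P):
    K,d,r,t=cam(c); return cv2.projectPoints(np.asarray(P,float).reshape(-1,3),r,t,K,d)[0][:,0]
def ray(c,uv):
    K,d,r,t=cam(c); n=cv2.undistortPoints(np.array([[uv]],float),K,d)[0,0]
    Rm=cv2.Rodrigues(r)[0]; o=-Rm.T@t; v=Rm.T@np.array([n[0],n[1],1]); return o,v
def atz(c,uv,z):
    o,v=ray(c,uv); return o+v*(z-o[2])/v[2]
def w(bp,P):
    x,y,a=bp; P=np.asarray(P,float); ca,sa=np.cos(a),np.sin(a)
    return np.c_[x+ca*P[:,0]-sa*P[:,1], y+sa*P[:,0]+ca*P[:,1], P[:,2]]
E
python3 - <<'E'
from h import *
T=optics.read_camera("top");S=optics.read_camera("scene")
PT=np.array([[.1,.09,.133],[.1,-.09,.133],[-.1,-.09,.133],[-.1,.09,.133],[.055,-.128,.129],[-.055,-.128,.129]])
uT=np.array([(152,63),(494,143),(406,529),(58,442),(547,243),(497,458)])/4.4+[205,165]
PS=np.array([[.1,.09,.133],[.1,-.09,.133],[-.1,-.09,.133],[.1,-.09,0],[.1,.09,0],[-.1,.09,.133],[.055,-.128,.129],[-.055,-.128,.129]])
uS=np.array([(591,350),(184,366),(145,85),(177,560),(548,548),(503,70),(90,302),(75,148)])/5+[295,205]
for m in("both","T","S"):
    f=lambda p: np.concatenate([((proj(T,w(p,PT))-uT).ravel() if m!="S" else []),((proj(S,w(p,PS))-uS).ravel() if m!="T" else [])])
    s=least_squares(f,[.55,.1,.2]); print(m,s.x); 
    if m=="both": print(np.round(s.fun.reshape(-1,2),1)); b=s.x
print(w(b,[[0,-.128,.129],[0,.09,.125]]))
st=monitor.read_state(); M=R.from_rotvec(st["orientation"]).as_matrix(); print(M.round(3))
E
```

```text
both [ 0.56210469  0.04252232 -0.22650005]
[[-0.4 -1.5]
 [ 0.3 -1. ]
 [-1.2 -1. ]
 [-1.5 -0.7]
 [ 0.1  0.1]
 [-0.2 -0.6]
 [ 0.2 -1.3]
 [-0.5 -0.5]
 [-1.  -1.7]
 [-0.9  0.9]
 [ 0.6 -0.9]
 [-0.8 -1.7]
 [-0.8  0.1]
 [-1.2 -0.8]]
T [ 0.56005754  0.04153814 -0.21867539]
S [ 0.56476805  0.04318058 -0.23734206]
[[ 0.53335994 -0.08220834  0.129     ]
 [ 0.58231584  0.13022358  0.125     ]]
[[-0.901 -0.     0.435]
 [-0.435  0.001 -0.901]
 [-0.    -1.    -0.001]]
```

```bash
python3 -m inch '[[[0,0,0,0,0.169,0],[0,0,0,0,0.169,0],[0,0,0,0,0.169,0],[0,0,0,0,0.170,0],[-20,0,-50,0,0,0],[-20,0,-50,0,0,0],[-20,0,-50,0,0,0],[-20,0,-50,0,0,0]]]' 26 20; python3 -m inch '[[[-20,0,-60,0,0,0],[-20,0,-60,0,0,0],[-20,0,-60,0,0,0],[-20,0,-60,0,0,0],[0,0,-30,0,0,0],[0,0,0,0,0,0]]]'
cat >> h.py <<'E'
BOX=(.5621,.0425,-.2265)
def tool():
    st=monitor.read_state(); return st,np.array(st["tool_pos"]),R.from_rotvec(st["orientation"]).as_matrix()
E
python3 - <<'E'
from h import *
st,p,M=tool(); tgt=np.array([.5334,-.0822,.125])
print(st["t"],p,M.round(3),"shift mm",(M.T@(tgt-p)*1e3).round(1)); 
z=M[:,2]; print("yaw err", np.arctan2(z[1],z[0])-(BOX[2]-np.pi/2),st["q"])
E
```

```text
t: 1.2
tool_pos: [0.3845, -0.362, 0.2265]
orientation: [-0.24, -2.101, 2.101]
force: [0.3, 0.1, -0.1]
opening: 0.0266
t: 1.95
tool_pos: [0.5215, -0.1188, 0.2264]
orientation: [-0.236, -2.103, 2.102]
force: [0.5, 0.2, 0.5]
opening: 0.026
1.95 [ 0.52145387 -0.118782    0.22636626] [[-0.975 -0.    -0.222]
 [ 0.222  0.001 -0.975]
 [ 0.001 -1.    -0.   ]] shift mm [ -3.6 101.4 -38.3]
yaw err 0.0029760393701991905 [-3.20091883e-01 -4.54794167e-02  1.66957646e+00  3.49058880e-04
  1.51806143e+00  1.47420980e+00]
```

```bash
python3 -m inch '[[[-4,0,-19,0,0,0],[0,20,-19,0,0,0],[0,20,0,0,0,0],[0,10,0,0,0,0],[0,0,0,0,0,0]]]'
cat >> h.py <<'E'
def snap(n,name,u0,v0,u1,v1,k):
    c=optics.read_camera(n); cv2.imwrite(f"pics/{name}.png",cv2.resize(c["image"][v0:v1,u0:u1],None,fx=k,fy=k,interpolation=2)); return c
E
python3 - <<'E'
from h import *
st,p,M=tool(); tgt=np.array([.5334,-.0822,.125])
c=snap("scene","s1",270,170,430,290,5); snap("top","t1",200,160,360,280,5)
print(p,"shift mm",(M.T@(tgt-p)*1e3).round(1))
E
```

```text
t: 2.58
tool_pos: [0.5324, -0.0851, 0.1748]
orientation: [-0.237, -2.1, 2.099]
force: [-0.6, -0.1, -0.1]
opening: 0.026
[ 0.53241146 -0.08511988  0.17483006] shift mm [-0.5 49.8 -3.1]
```

View pics/s1.png

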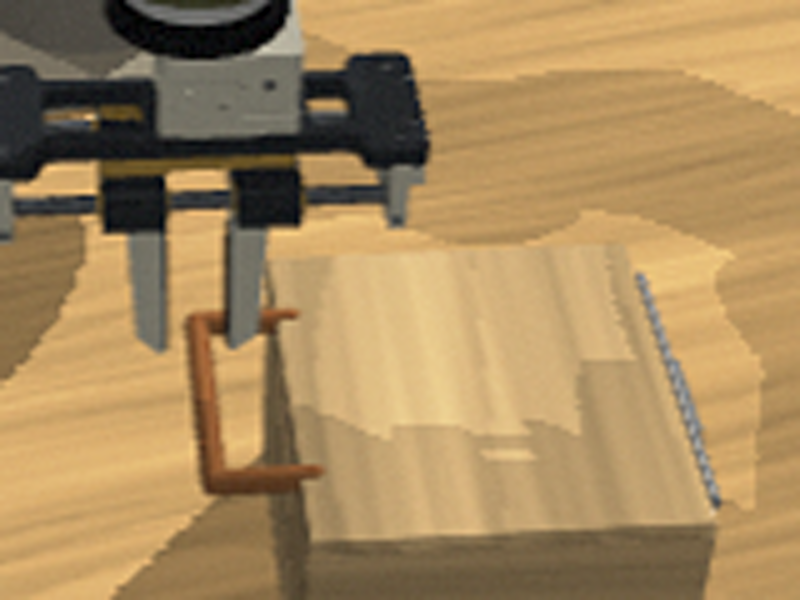

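View pics/t1.png

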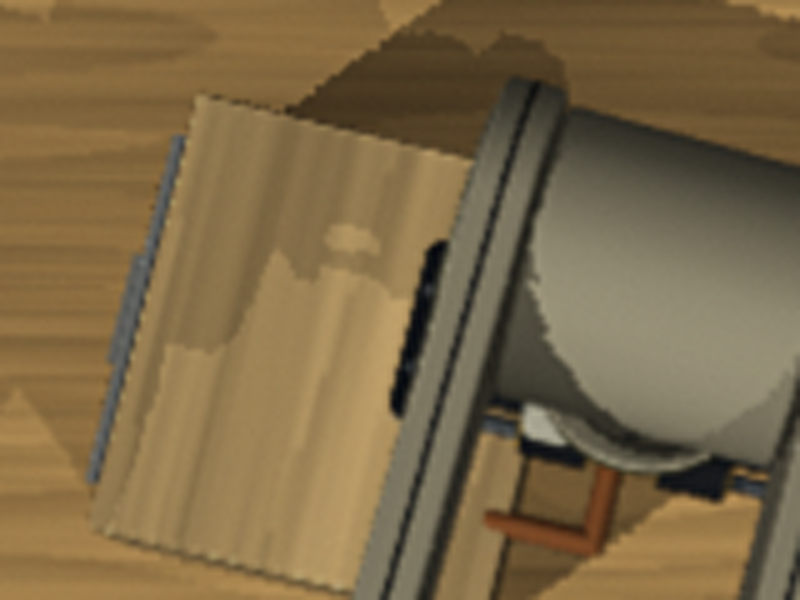

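The fingers are above the gap, one on each side of the bar (in the scene crop the tips are at (155,345) and (240,345), the bar at about (200,400)). I'll lower and pinch.

```bash
python3 -m inch '[[[0,15,-3,0,0,0],[0,15,0,0,0,0],[0,12,0,0,0,0],[0,7,0,0,0,0],[0,0,0,0,0,0]]]'; python3 -m inch '[[[0,0,0,0,0,0],[0,0,0,0,0,0],[0,0,0,0,0,0],[0,0,0,0,0,0]]]' 0 15
python3 - <<'E'
from h import *
st,p,M=tool(); tgt=np.array([.5334,-.0822,.125])
print(p,"shift mm",(M.T@(tgt-p)*1e3).round(1),st["force"],st["opening"])
snap("scene","s2",270,170,430,290,5)
E
```

```text
t: 3.3
tool_pos: [0.5337, -0.0818, 0.1268]
orientation: [-0.238, -2.101, 2.1]
force: [-0.0, 0.2, -0.3]
opening: 0.0263
t: 3.8
tool_pos: [0.5348, -0.0815, 0.1283]
orientation: [-0.241, -2.103, 2.101]
force: [0.8, 4.8, 3.1]
opening: 0.0113
[ 0.53482208 -0.08149221  0.12827972] shift mm [1.2 3.3 1. ] [0.84244389 4.8162287  3.1432449 ] 0.01129786547153947
```

View pics/s2.png

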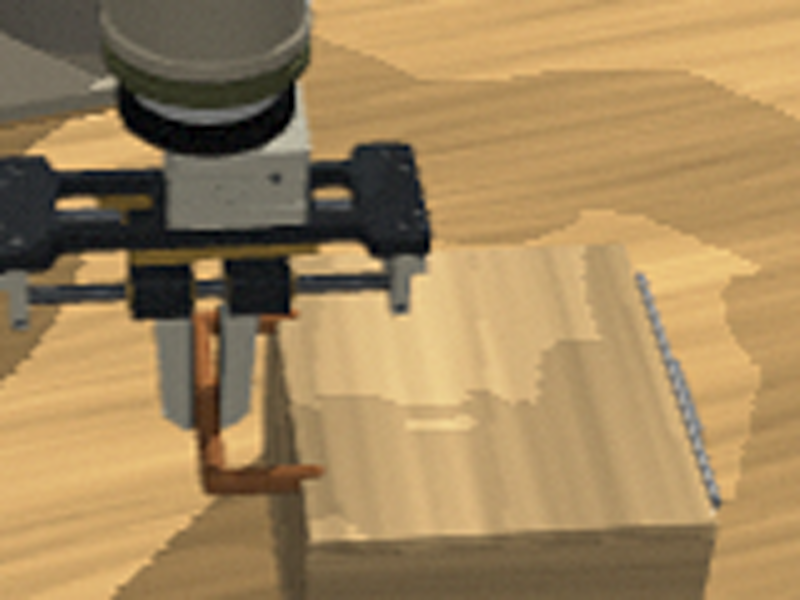

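Run:
```python
import numpy as np
th=np.r_[0,.02,np.arange(.06,1.87,.05),1.88]; f=th+.0183
y=218*(np.cos(f[0])-np.cos(f)); z=218*(np.sin(f)-np.sin(f[0]))
D=np.c_[-np.diff(z),-np.diff(y)]
for i in range(0,len(D),8): print(th[i+1:i+9].round(2)[-1], ','.join(f"[0,{a:.1f},{b:.1f},0,0,0]" for a,b in D[i:i+8]))
```

```text
0.36 [0,-4.4,-0.1,0,0,0],[0,-8.7,-0.5,0,0,0],[0,-10.8,-1.1,0,0,0],[0,-10.8,-1.7,0,0,0],[0,-10.7,-2.2,0,0,0],[0,-10.6,-2.7,0,0,0],[0,-10.4,-3.3,0,0,0],[0,-10.2,-3.8,0,0,0]
0.76 [0,-10.0,-4.3,0,0,0],[0,-9.8,-4.8,0,0,0],[0,-9.5,-5.3,0,0,0],[0,-9.3,-5.7,0,0,0],[0,-9.0,-6.2,0,0,0],[0,-8.7,-6.6,0,0,0],[0,-8.3,-7.0,0,0,0],[0,-8.0,-7.5,0,0,0]
1.16 [0,-7.6,-7.8,0,0,0],[0,-7.2,-8.2,0,0,0],[0,-6.7,-8.6,0,0,0],[0,-6.3,-8.9,0,0,0],[0,-5.9,-9.2,0,0,0],[0,-5.4,-9.5,0,0,0],[0,-4.9,-9.7,0,0,0],[0,-4.4,-10.0,0,0,0]
1.56 [0,-3.9,-10.2,0,0,0],[0,-3.4,-10.4,0,0,0],[0,-2.9,-10.5,0,0,0],[0,-2.4,-10.6,0,0,0],[0,-1.8,-10.7,0,0,0],[0,-1.3,-10.8,0,0,0],[0,-0.7,-10.9,0,0,0],[0,-0.2,-10.9,0,0,0]
1.88 [0,0.4,-10.9,0,0,0],[0,0.9,-10.9,0,0,0],[0,1.4,-10.8,0,0,0],[0,2.0,-10.7,0,0,0],[0,2.5,-10.6,0,0,0],[0,3.0,-10.5,0,0,0],[0,1.4,-4.1,0,0,0]
```

```bash
python3 -m inch '[[[0,-4.4,-0.1,0,0,0],[0,-8.7,-0.5,0,0,0],[0,-10.8,-1.1,0,0,0],[0,-10.8,-1.7,0,0,0],[0,-10.7,-2.2,0,0,0],[0,-10.6,-2.7,0,0,0],[0,-10.4,-3.3,0,0,0],[0,-10.2,-3.8,0,0,0]]]'
python3 - <<'E'
from h import *
st,p,M=tool()
print(st["force"],st["opening"])
snap("scene","s3",270,120,430,240,5)
E
```

```text
t: 4.85
tool_pos: [0.5382, -0.0661, 0.2041]
orientation: [-0.24, -2.103, 2.1]
force: [7.0, 6.8, -5.4]
opening: 0.0112
[ 7.01188229  6.82620745 -5.43164449] 0.011233300497062003
```

View pics/s3.png

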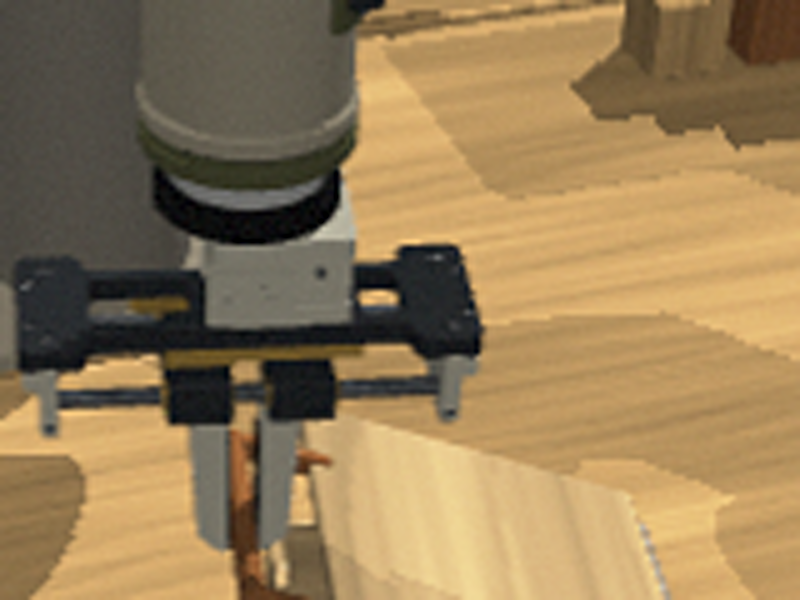

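The lid is following in the grip, and the forces are small. I'll continue.

```bash
python3 -m inch '[[[-1,-10.0,-4.8,0,0,0],[0,-9.8,-5.0,0,0,0],[0,-9.5,-5.3,0,0,0],[0,-9.3,-5.7,0,0,0],[0,-9.0,-6.2,0,0,0],[0,-8.7,-6.6,0,0,0],[0,-8.3,-7.0,0,0,0],[0,-8.0,-7.5,0,0,0]]]'
python3 - <<'E'
from h import *
st,p,M=tool()
print(M.T@st["force"],st["opening"])
E
python3 -m inch '[[[0,-7.6,-7.8,0,0,0],[0,-7.2,-8.2,0,0,0],[0,-6.7,-8.6,0,0,0],[0,-6.3,-8.9,0,0,0]]]'
python3 - <<'E'
from h import *
st,p,M=tool()
print(M.T@st["force"],st["opening"])
ph=[np.array(w(BOX,[[0,.09-.218*np.cos(a),.125+.218*np.sin(a)]]))[0] for a in (.9783,)][0]
print(p,ph,M.T@(ph-p)*1e3)
snap("scene","s4",270,70,430,190,5)
E
```

```text
t: 5.9
tool_pos: [0.5493, -0.0202, 0.2776]
orientation: [-0.24, -2.1, 2.102]
force: [-5.1, 1.8, -2.3]
opening: 0.0115
[ 5.32424226  2.25930256 -0.5884484 ] 0.011544554537426433
t: 6.4
tool_pos: [0.5575, 0.0124, 0.3059]
orientation: [-0.242, -2.101, 2.102]
force: [-3.2, -1.0, 1.2]
opening: 0.0117
[ 2.90501484 -1.15548611  1.68690353] 0.011709542564568692
[0.55749813 0.01236064 0.30590235] [0.55497253 0.01157213 0.30584173] [2.28263239 0.05771144 1.33803245]
```

View pics/s4.png

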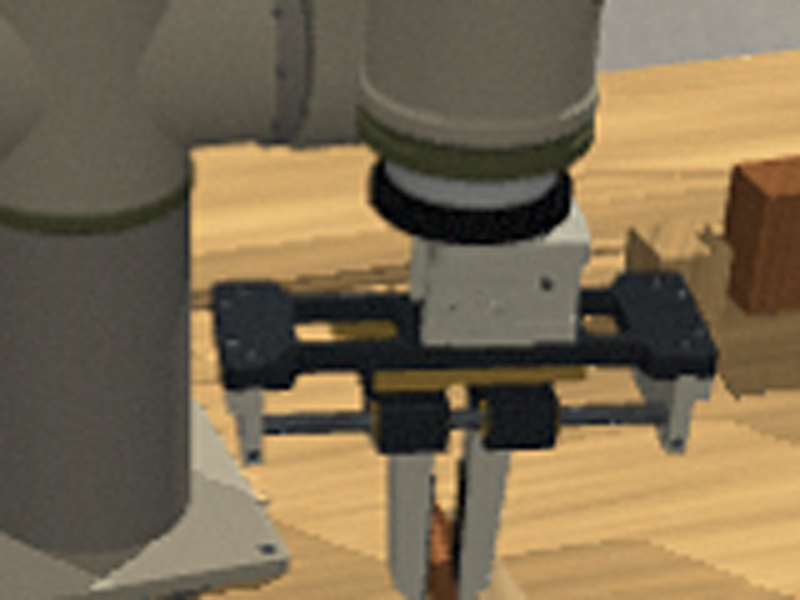

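The bar is still between the fingers (about (440,560)). I'll go on to upright and beyond.

```bash
python3 -m inch '[[[0.5,-5.9,-9.2,0,0,0],[0.5,-5.4,-9.5,0,0,0],[0,-4.9,-9.7,0,0,0],[0,-4.4,-10.0,0,0,0],[0,-3.9,-10.2,0,0,0],[0,-3.4,-10.4,0,0,0],[0,-2.9,-10.5,0,0,0],[0,-2.4,-10.6,0,0,0]]]'
python3 - <<'E'
from h import *
st,p,M=tool()
print(M.T@st["force"],st["opening"])
E
python3 -m inch '[[[0,-1.8,-10.7,0,0,0],[0,-1.3,-10.8,0,0,0],[0,-0.7,-10.9,0,0,0],[0,-0.2,-10.9,0,0,0],[0,0.4,-10.9,0,0,0],[0,0.9,-10.9,0,0,0]]]'
python3 - <<'E'
from h import *
st,p,M=tool()
print(M.T@st["force"],st["opening"])
ph=w(BOX,[[0,.09-.218*np.cos(1.6783),.125+.218*np.sin(1.6783)]])[0]
print(p,ph,M.T@(ph-p)*1e3)
snap("scene","s5",300,50,500,200,4)
E
```

```text
t: 7.45
tool_pos: [0.5744, 0.0914, 0.3379]
orientation: [-0.24, -2.101, 2.101]
force: [4.9, -1.5, 1.4]
opening: 0.0111
[-5.124363   -1.38440817  0.36688784] 0.011135374080392649
t: 8.2
tool_pos: [0.5886, 0.1549, 0.3403]
orientation: [-0.239, -2.101, 2.101]
force: [0.5, 0.2, 1.5]
opening: 0.0114
[-0.46513366 -1.49583079 -0.27118739] 0.011388113141223885
[0.58862674 0.15488384 0.34028838] [0.58756395 0.1529945  0.3417415 ] [ 0.61151539 -1.45244726  2.08017285]
```

View pics/s5.png

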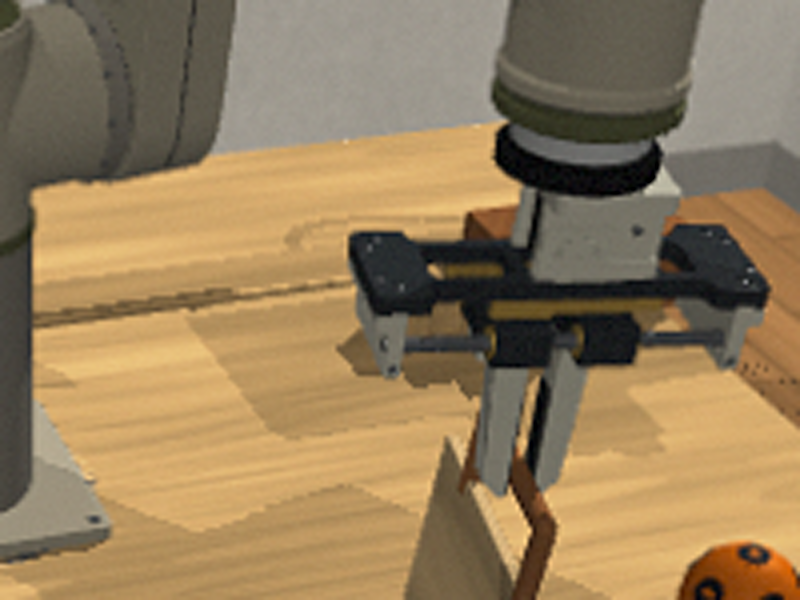

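```bash
python3 -m inch '[[[0,1.4,-10.8,0,0,0],[0,2.0,-10.7,0,0,0],[0,2.5,-10.6,0,0,0],[0,2.3,-7.5,0,0,0],[0,0,0,0,0,0],[0,0,0,0,0,0]]]'
python3 - <<'E'
from h import *
st,p,M=tool()
print(p,M.T@st["force"],st["opening"])
E
python3 -m inch '[[[0,0.9,-2.5,0,0,0],[0,0,0,0,0,0]]]'
python3 - <<'E'
from h import *
st,p,M=tool()
print(p,M.T@st["force"],st["opening"])
ph=w(BOX,[[0,.09-.218*np.cos(1.9183),.125+.218*np.sin(1.9183)]])[0]
print(p,ph,M.T@(ph-p)*1e3)
E
```

```text
t: 9.0
tool_pos: [0.5976, 0.1926, 0.3323]
orientation: [-0.239, -2.101, 2.101]
force: [-1.1, -0.0, 0.4]
opening: 0.0117
[0.59758186 0.19260654 0.33229348] [ 1.03575943 -0.3608228   0.25893522] 0.01168144069488916
t: 9.25
tool_pos: [0.5982, 0.195, 0.3315]
orientation: [-0.24, -2.101, 2.101]
force: [-1.8, 1.4, 0.9]
opening: 0.0113
[0.59816639 0.19503867 0.33149616] [ 2.05463952 -0.85836082 -0.96162481] 0.011343761887046461
[0.59816639 0.19503867 0.33149616] [0.59898316 0.20254532 0.32996922] [ 0.89587024  1.52747506 -7.49751283]
```

```bash
for i in 1 ; do python3 -m inch '[[[0,0.9,-2.5,0,0,0],[0,0.5,-1.5,0,0,0],[0,0,0,0,0,0]]]'; python3 -m inch '[[[0,0.5,-1.5,0,0,0],[0,0,0,0,0,0]]]';python3 -m inch '[[[0,0.5,-1.5,0,0,0],[0,0,0,0,0,0]]]'; done
```

```text
t: 9.62
tool_pos: [0.5991, 0.1991, 0.33]
orientation: [-0.239, -2.101, 2.101]
force: [-1.9, -0.1, 0.6]
opening: 0.0112
t: 9.88
tool_pos: [0.5995, 0.2006, 0.3295]
orientation: [-0.239, -2.101, 2.101]
force: [-2.3, 0.7, 0.5]
opening: 0.0114
t: 10.12
tool_pos: [0.5998, 0.202, 0.329]
orientation: [-0.239, -2.101, 2.101]
force: [-3.4, 1.3, 1.5]
opening: 0.0114
```

```bash
python3 -m inch '[[[0,0.5,-1.5,0,0,0],[0,0,0,0,0,0]]]';python3 -m inch '[[[0,0.5,-1.5,0,0,0],[0,0,0,0,0,0]]]';  python3 -m inch '[[[0,0.5,-1.5,0,0,0],[0,0,0,0,0,0]]]'
```

```text
t: 10.38
tool_pos: [0.6001, 0.2034, 0.3284]
orientation: [-0.239, -2.101, 2.101]
force: [-3.1, 0.3, 0.8]
opening: 0.0114
t: 10.62
tool_pos: [0.6003, 0.2035, 0.3284]
orientation: [-0.24, -2.098, 2.103]
force: [-6.0, -5.3, 3.1]
opening: 0.0111
t: 10.88
tool_pos: [0.6003, 0.2037, 0.3283]
orientation: [-0.241, -2.095, 2.104]
force: [-9.9, -10.9, 6.7]
opening: 0.0117
```

The resisting force has risen, so the lid is on its stop. I'll relieve the push, release and rise.

```bash
python3 -m inch '[[[0,-0.6,2,0,0,0],[0,0,0,0,0,0]]]'; python3 -m inch '[[[0,0,0,0,0,0],[0,0,0,0,0,0],[0,-10,0,0,0,0],[0,-25,0,0,0,0],[0,-30,0,0,0,0],[30,-30,30,0,0,0],[40,0,50,0,0,0],[40,0,60,0,0,0]]]' 34 15;  python3 -m inch '[[[40,0,60,0,0,0],[40,0,60,0,0,0],[0,0,60,0,0,0],[0,0,0,0,0,0]]]'
python3 - <<'E'
from h import *
st,p,M=tool();print(p)
c=optics.read_camera("top"); cv2.imwrite("pics/t6.png",c["image"]); c=optics.read_camera("scene"); cv2.imwrite("pics/s6.png",c["image"])
E
```

```text
t: 11.12
tool_pos: [0.6002, 0.2035, 0.3283]
orientation: [-0.24, -2.099, 2.102]
force: [-5.4, -2.9, 2.5]
opening: 0.0116
t: 12.12
tool_pos: [0.4688, 0.0996, 0.4245]
orientation: [-0.241, -2.103, 2.102]
force: [0.2, -1.1, 0.8]
opening: 0.0344
t: 12.62
tool_pos: [0.3645, -0.0474, 0.4244]
orientation: [-0.251, -2.097, 2.1]
force: [0.8, 0.4, -0.4]
opening: 0.0341
[ 0.36450191 -0.04737589  0.42444878]
```

View pics/t6.png

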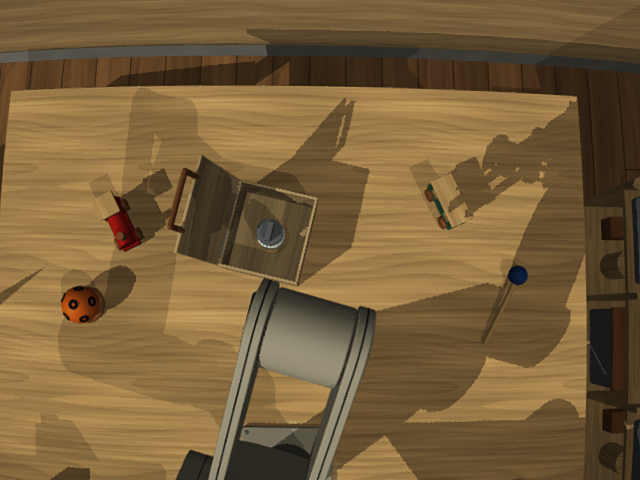

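View pics/s6.png

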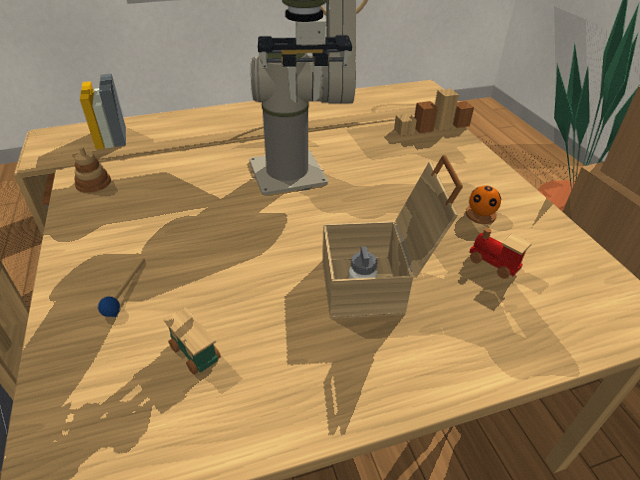

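The lid is open on its stop and leaning back. The cap is visible at top (270,234) and scene (363,264). I'll enlarge both.

Run:
```python
import cv2
a=cv2.imread("pics/top0.png")
for n,(u,v) in {"t6":(240,205),"s6":(333,236)}.items():
    a=cv2.imread(f"pics/{n}.png")[v:v+60,u:u+60]; cv2.imwrite(f"pics/{n}c.png",cv2.resize(a,None,fx=10,fy=10,interpolation=2))
```

```text
(no output)
```

View pics/t6c.png

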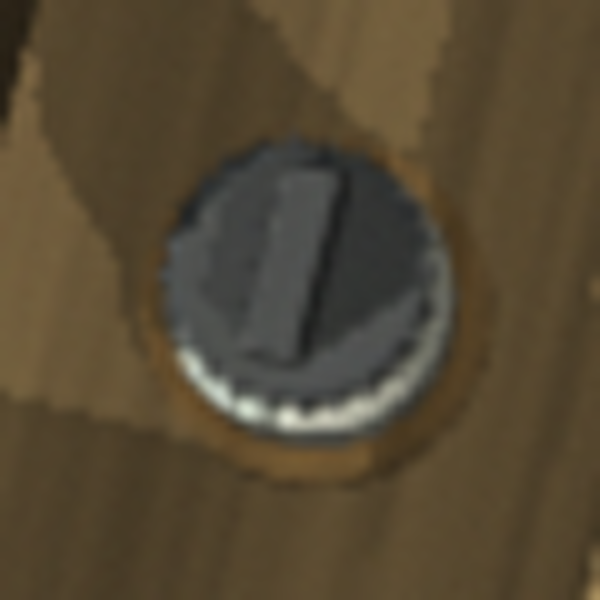

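View pics/s6c.png

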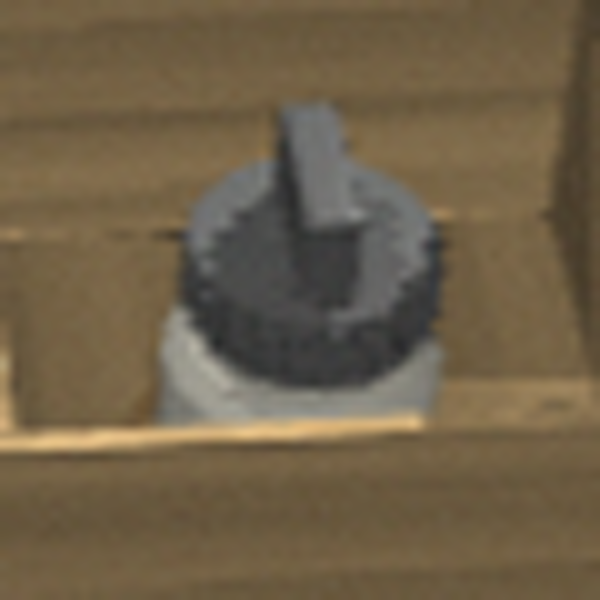

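```bash
python3 - <<'E'
from h import *
T=optics.read_camera("top");S=optics.read_camera("scene")
up=lambda a,k,o:(np.array(a)+.5)/k-.5+o
# box refit with half-pixel correction
PT=np.array([[.1,.09,.133],[.1,-.09,.133],[-.1,-.09,.133],[-.1,.09,.133],[.055,-.128,.129],[-.055,-.128,.129]])
uT=up([(152,63),(494,143),(406,529),(58,442),(547,243),(497,458)],4.4,[205,165])
PS=np.array([[.1,.09,.133],[.1,-.09,.133],[-.1,-.09,.133],[.1,-.09,0],[.1,.09,0],[-.1,.09,.133],[.055,-.128,.129],[-.055,-.128,.129]])
uS=up([(591,350),(184,366),(145,85),(177,560),(548,548),(503,70),(90,302),(75,148)],5,[295,205])
def fit(PT,uT,PS,uS,x0):
  for m in("both","T","S"):
    f=lambda p: np.concatenate([((proj(T,w(p,PT))-uT).ravel() if m!="S" else []),((proj(S,w(p,PS))-uS).ravel() if m!="T" else [])])
    s=least_squares(f,x0); print(m,s.x, abs(s.fun).max().round(2)) 
    if m=="both": b=s.x
  return b
b=fit(PT,uT,PS,uS,[.56,.04,-.22])
P=np.array([[.022,.007,.117],[.022,-.007,.117],[-.022,-.007,.117],[-.022,.007,.117]])
c=fit(P,up([(282,168),(337,172),(296,362),(243,350)],10,[240,205]),P[[3,2,1,0]],up([(325,103),(280,105),(305,228),(365,215)],10,[333,236])if 0 else up([(325,103),(280,105),(305,228),(365,215)],10,[333,236]),[.56,.05,-.2])
# circle of cap top as check (rim z=.093)
a=np.linspace(0,6.28,37)[:-1]; 
for n,cam_,o in(("t6",T,(240,205)),("s6",S,(333,236))):
    im=cv2.imread(f"pics/{n}c.png")
    for q,col in((w(c,np.c_[.03*np.cos(a),.03*np.sin(a),0*a+.093]),(0,255,0)),(w(c,P),(0,0,255))):
        uv=((proj(cam_,q)-o+.5)*10-.5).astype(int); cv2.polylines(im,[uv[:,None]],True,col,1)
    cv2.imwrite(f"pics/{n}d.png",im)
bb=np.array(c[:2])-b[:2]; ca,sa=np.cos(b[2]),np.sin(b[2]); print("in box",ca*bb[0]+sa*bb[1],-sa*bb[0]+ca*bb[1])
E
python3 -c "
import cv2;cv2.imwrite('pics/d6.png',cv2.resize(cv2.hconcat([cv2.imread('pics/t6d.png'),cv2.imread('pics/s6d.png')]),(800,400)))"
```

```text
both [ 0.56193399  0.04256343 -0.22693676] 1.39
T [ 0.5609061   0.04240733 -0.21864352] 0.8
S [ 0.5632614   0.04275539 -0.23709434] 1.34
both [ 0.56405302  0.04056391 -0.19287005] 1.07
T [ 0.56326332  0.04082629 -0.18717631] 0.7
S [ 0.56593104  0.03977831 -0.19953474] 0.84
in box 0.00251458605601198 -0.0014714887877167943
```

View pics/d6.png

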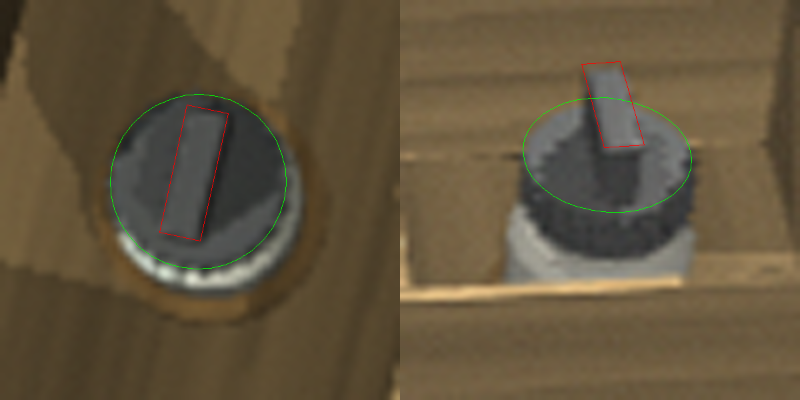

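The projected cap matches both pictures to about 2 mm. The bar runs at yaw −0.19. I'll move over it.

```bash
python3 -m inch '[[[0,0,0,0,-0.034,0],[0,0,0,0,0,0]]]'
cat >> h.py <<'E'
CAP=np.array([.5640,.0406]);CY=-.193
def err(z):
    st,p,M=tool(); tgt=np.r_[CAP,z]; zz=M[:,2]
    print("t",st["t"],"p",p.round(4),"shift",(M.T@(tgt-p)*1e3).round(1),"yawerr(world)",round(np.arctan2(zz[1],zz[0])-(CY-np.pi/2),4),"tilt",M[2].round(4),"F",np.round(M.T@st["force"],1),"op",round(st["opening"],4),"q6",st["q"][5].round(2))
E
python3 -c "from h import *; err(.16)"
```

```text
t: 13.08
tool_pos: [0.3657, -0.043, 0.423]
orientation: [-0.202, -2.122, 2.121]
force: [0.3, -0.1, 0.2]
opening: 0.0337
t 13.075 p [ 0.3657 -0.043   0.423 ] shift [-179.1  263.  -119.5] yawerr(world) 0.0031 tilt [ 5.e-04 -1.e+00 -1.e-04] F [-0.3 -0.2  0.1] op 0.0337 q6 1.5
```

```bash
python3 -m inch '[[[-30,15,-20,0,0,0],[-30,25,-20,0,0,0],[-30,25,-20,0,0,0],[-30,25,-20,0,0,0],[-30,25,-20,0,0,0],[-29,25,-20,0,0,0],[0,35,0,0,0,0],[0,30,0,0,0,0]]]'; python3 -m inch '[[[0,30,0,0,0,0],[0,28,0,0,0,0],[0,0,0,0,0,0],[0,0,0,0,0,0]]]'
python3 - <<'E'
from h import *
err(.103)
snap("scene","s7",290,160,430,280,5)
snap("top","t7",220,180,340,280,6)
E
```

```text
t: 14.08
tool_pos: [0.5639, 0.0407, 0.2159]
orientation: [-0.201, -2.12, 2.12]
force: [-0.1, 0.0, -0.3]
opening: 0.0341
t: 14.58
tool_pos: [0.5646, 0.0399, 0.1612]
orientation: [-0.206, -2.121, 2.121]
force: [0.2, 0.4, 0.9]
opening: 0.0338
t 14.575 p [0.5646 0.0399 0.1612] shift [ 0.8 58.2 -0.6] yawerr(world) 0.0005 tilt [-9.e-04 -1.e+00 -2.e-04] F [-0.1 -0.9 -0.4] op 0.0338 q6 1.74
```

View pics/s7.png

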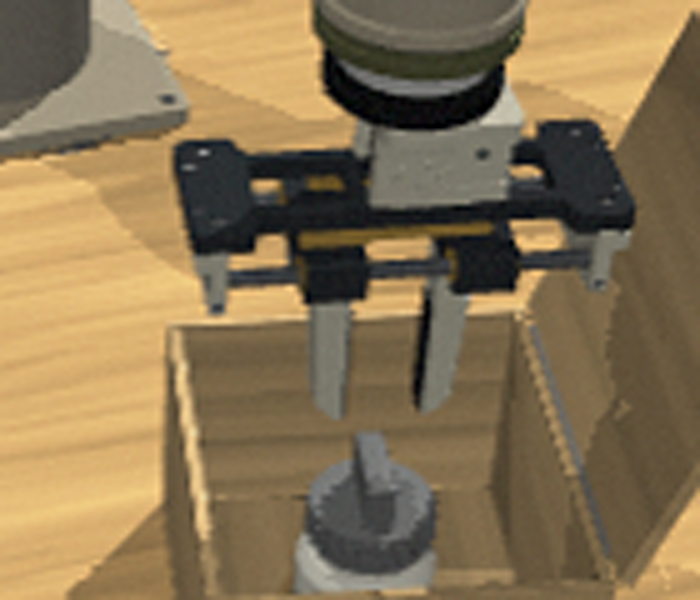

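The open fingers straddle the bar, and the gripper body is clear of the lid. I'll descend.

```bash
python3 -m inch '[[[1,14,0,0,0,0],[0,14,0,0,0,0],[0,12,0,0,0,0],[0,9,0,0,0,0],[0,6,0,0,0,0],[0,0,0,0,0,0]]]'; python3 -c "from h import *; err(.103)
snap('scene','s8',290,180,430,300,5)"
```

```text
t: 15.42
tool_pos: [0.5628, 0.0396, 0.1046]
orientation: [-0.204, -2.119, 2.12]
force: [-0.2, 0.9, -0.3]
opening: 0.0343
t 15.425 p [0.5628 0.0396 0.1046] shift [-1.   1.6 -1.2] yawerr(world) -0.0002 tilt [ 9.e-04 -1.e+00  2.e-04] F [ 0.4  0.3 -0.8] op 0.0343 q6 1.74
```

View pics/s8.png

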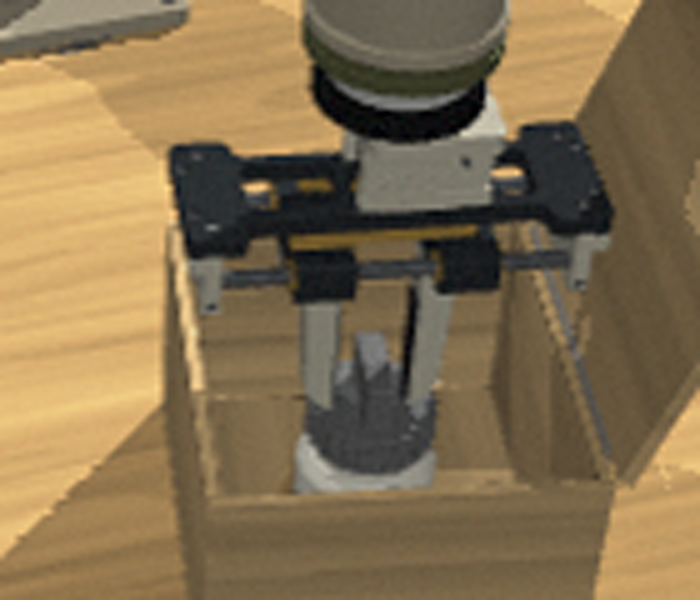

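The bar is centred between the fingers. I'll close them.

```bash
python3 -m inch '[[[-1,1,-1,0,0,0],[0,0,0,0,0,0],[0,0,0,0,0,0],[0,0,0,0,0,0],[0,0,0,0,0,0]]]' 0 20;  python3 -c "from h import *; err(.103)"
```

```text
t: 16.1
tool_pos: [0.5647, 0.0408, 0.1046]
orientation: [-0.206, -2.121, 2.12]
force: [0.7, 4.0, 2.3]
opening: 0.0141
t 16.1 p [0.5647 0.0408 0.1046] shift [0.6 1.6 0.4] yawerr(world) -0.0001 tilt [-8.e-04 -1.e+00 -8.e-04] F [ 0.1 -2.3 -4. ] op 0.0141 q6 1.74
```

```bash
python3 -m inch '[[[0,0,-0.8,0,0,0],[0,0,0,0,0,0],[0,2,0,0,0,0],[0,1,0,0,0,0],[0,0,0,0,0,0]]]' 0 45;  python3 -c "from h import *; err(.0991)"; python3 -m inch '[[[0,1.5,0,0,0,0],[0,1,0,0,0,0],[0,0,0,0,0,0]]]';  python3 -c "from h import *; err(.0991)"
```

```text
t: 16.73
tool_pos: [0.5648, 0.0409, 0.1018]
orientation: [-0.206, -2.12, 2.121]
force: [-1.3, 0.4, 7.0]
opening: 0.0138
t 16.725 p [0.5648 0.0409 0.1018] shift [0.7 2.7 0.5] yawerr(world) -0.0003 tilt [-8.e-04 -1.e+00  3.e-04] F [ 1.4 -7.  -0.2] op 0.0138 q6 1.75
t: 17.1
tool_pos: [0.5648, 0.0409, 0.0995]
orientation: [-0.206, -2.12, 2.121]
force: [-1.2, 0.0, 9.0]
opening: 0.0136
t 17.1 p [0.5648 0.0409 0.0995] shift [0.7 0.4 0.4] yawerr(world) -0.0003 tilt [-9.e-04 -1.e+00  4.e-04] F [ 1.2 -9.   0.2] op 0.0136 q6 1.75
```

```bash
python3 -m inch '[[[0,1,0,0,0,0],[0,0.6,0,0,0,0],[0,0,0,0,0,0],[0,0,0,0,0,0]]]';  python3 -c "from h import *; err(.0991)"
```

```text
t: 17.6
tool_pos: [0.5648, 0.0409, 0.0982]
orientation: [-0.207, -2.12, 2.121]
force: [-2.5, 0.7, 10.1]
opening: 0.0138
t 17.6 p [0.5648 0.0409 0.0982] shift [ 0.8 -0.9  0.5] yawerr(world) -0.0002 tilt [-1.e-03 -1.e+00  3.e-04] F [  2.6 -10.1  -0.2] op 0.0138 q6 1.75
```

At 10 N the cap is about 5 mm down. I'll twist anticlockwise, watching the forces.

```bash
python3 -m inch '[[[0,0.5,0,0,-0.05,0],[0,0,0,0,-0.1,0],[0,0,0,0,-0.1,0],[0,0,0,0,-0.1,0],[0,0,0,0,0,0]]]';  python3 -c "from h import *; err(.0991); print(monitor.read_state()['wrist_torque'])"
```

```text
t: 18.23
tool_pos: [0.5655, 0.0411, 0.098]
orientation: [-0.167, 2.137, -2.138]
force: [-1.0, 1.1, 10.1]
opening: 0.0139
t 18.225 p [0.5655 0.0411 0.098 ] shift [ 1.5 -1.1  0.3] yawerr(world) 0.3514 tilt [-2.2e-03 -1.0e+00  6.0e-04] F [  0.8 -10.1  -1.3] op 0.0139 q6 1.39
[0.24940944 0.23418574 0.11291307]
```

```bash
python3 -m inch '[[[0,0,0,0,-0.1,0],[0,0,0,0,-0.1,0],[0,0,0,0,-0.1,0],[0,0,0,0,-0.1,0],[0,0,0,0,-0.1,0],[0,0,0,0,-0.1,0],[0,0,0,0,0,0]]]';  python3 -c "from h import *; err(.0991); print(monitor.read_state()['wrist_torque'])"
python3 -m inch '[[[0,0,0,0,-0.1,0],[0,0,0,0,-0.1,0],[0,0,0,0,-0.1,0],[0,0,0,0,-0.1,0],[0,0,0,0,-0.05,0],[0,0,0,0,0,0]]]';  python3 -c "from h import *; err(.0991); print(monitor.read_state()['wrist_torque'])
snap('scene','s9',290,180,430,300,5);snap('top','t9',220,180,340,280,6)"
```

```text
t: 19.1
tool_pos: [0.5655, 0.0412, 0.0981]
orientation: [-0.706, 1.776, -1.778]
force: [-0.7, 2.0, 10.6]
opening: 0.014
t 19.1 p [0.5655 0.0412 0.0981] shift [ 1.5 -1.  -0.6] yawerr(world) 0.9514 tilt [-0.0017 -1.      0.0018] F [ -0.9 -10.6  -1.9] op 0.014 q6 0.79
[0.32983167 0.21233434 0.03885552]
t: 19.85
tool_pos: [0.5655, 0.0415, 0.0981]
orientation: [-1.013, 1.47, -1.472]
force: [-1.1, 3.1, 10.0]
opening: 0.0136
t 19.85 p [0.5655 0.0415 0.0981] shift [ 1.4 -1.  -1.1] yawerr(world) 1.4007 tilt [-0.0013 -1.      0.0021] F [ -2.5 -10.   -2.1] op 0.0136 q6 0.35
[0.64942168 0.13159957 0.04609667]
```

View pics/s9.png

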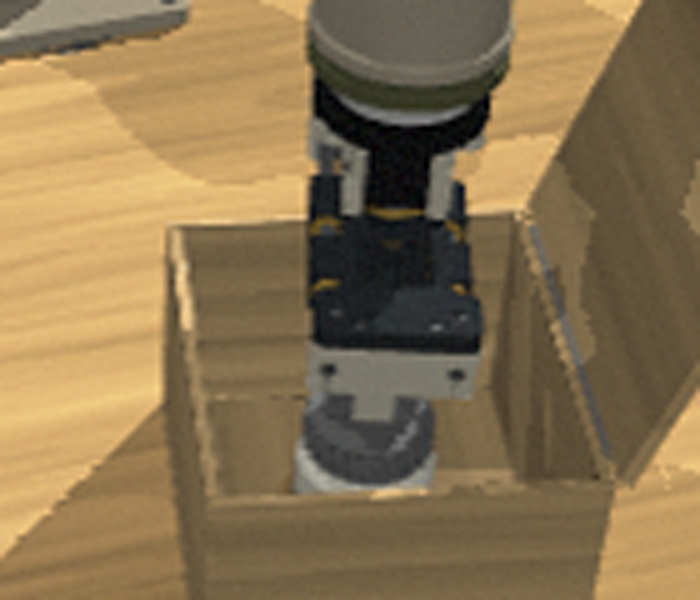

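The opening held at 14 mm through 80° of turn, so the cap turned with the gripper. I'll lift slowly.

```bash
python3 -m inch '[[[0,-3,0,0,0,0],[0,-3,0,0,0,0],[0,-4,0,0,0,0],[0,-4,0,0,0,0],[0,0,0,0,0,0]]]';  python3 -c "from h import *; err(.0991)"; python3 -m inch '[[[0,-6,0,0,0,0],[0,-8,0,0,0,0],[0,-8,0,0,0,0],[0,0,0,0,0,0]]]';  python3 -c "from h import *; err(.184)
snap('scene','s10',290,160,430,280,5)"
```

```text
t: 20.58
tool_pos: [0.564, 0.0409, 0.1101]
orientation: [-1.015, 1.473, -1.472]
force: [0.8, -0.2, 0.1]
opening: 0.0136
t 20.575 p [0.564  0.0409 0.1101] shift [ 0.3 11.   0.1] yawerr(world) 1.3996 tilt [ 7.e-04 -1.e+00 -8.e-04] F [-0.1 -0.1  0.8] op 0.0136 q6 0.35
t: 21.08
tool_pos: [0.5652, 0.0412, 0.1338]
orientation: [-1.013, 1.471, -1.473]
force: [0.2, 0.3, -0.6]
opening: 0.0136
t 21.075 p [0.5652 0.0412 0.1338] shift [  1.  -50.2  -0.9] yawerr(world) 1.3998 tilt [-7.e-04 -1.e+00  2.e-03] F [-0.3  0.6  0.1] op 0.0136 q6 0.35
```

View pics/s10.png

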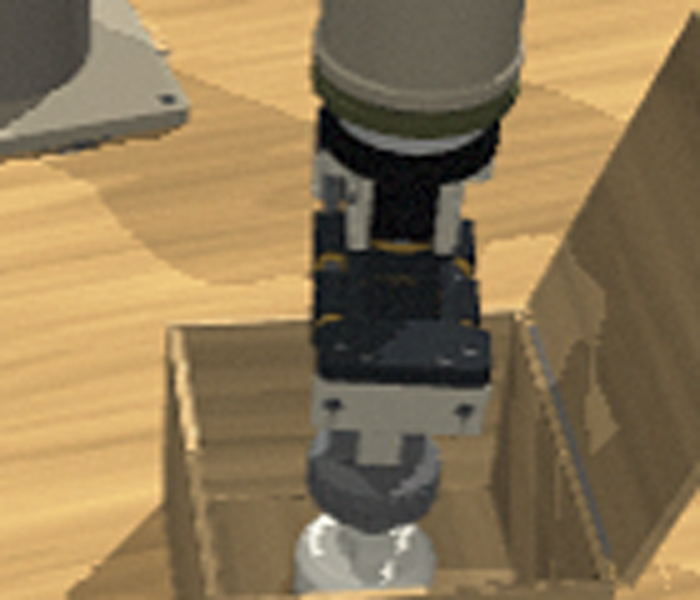

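The cap is off the bottle and held in the fingers. I'll raise it the remaining 50 mm.

```bash
python3 -m inch '[[[0,-8,0,0,0,0],[0,-10,0,0,0,0],[0,-10,0,0,0,0],[0,-10,0,0,0,0],[0,-8,0,0,0,0],[0,-4,0,0,0,0],[0,0,0,0,0,0],[0,0,0,0,0,0]]]';python3 -m inch '[[[0,0,0,0,0,0],[0,0,0,0,0,0],[0,0,0,0,0,0],[0,0,0,0,0,0]]]';  python3 -c "from h import *; err(.184)
c=optics.read_camera('scene'); cv2.imwrite('pics/s11.png',c['image'])"
```

```text
t: 22.12
tool_pos: [0.5642, 0.0412, 0.1821]
orientation: [-1.015, 1.473, -1.472]
force: [-0.2, -0.4, 0.2]
opening: 0.014
t: 22.62
tool_pos: [0.5645, 0.0412, 0.1825]
orientation: [-1.014, 1.472, -1.472]
force: [0.0, 1.4, -0.2]
opening: 0.0137
t 22.625 p [0.5645 0.0412 0.1825] shift [ 0.8 -1.5 -0.2] yawerr(world) 1.3998 tilt [-0. -1. -0.] F [-1.3  0.2 -0.5] op 0.0137 q6 0.35
```

View pics/s11.png

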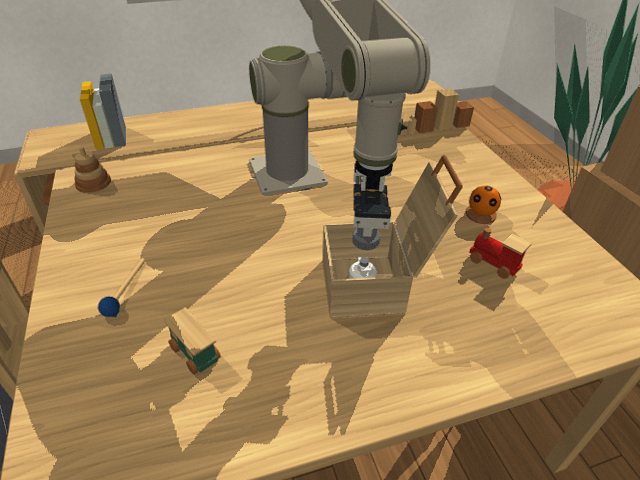

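The cap is held at (367,238), over the bottle neck at (363,265). The lid is open and the toys haven't moved. I'm handing in.

```bash
python3 -c "from plant import robot; print(robot.close_job())"
```

```text
the job is handed in; nothing more can be done
None
```

The job is handed in at about 22.6 s. The lid is open on its stop, and the gripper is holding the cap still above the bottle. Handing in gave no verdict.

- **Lid:** I swung it over at about 0.4 rad/s, held by its handle. I pushed until the force rose by about 10 N, which showed it was on the stop, then let go. I had no direct reading of the lid's angle or speed. The final picture shows it open and leaning back.
- **Press and twist:** The spring force reached 10.1 N, which matches about 5 mm of travel. The cap was then turned 80° anticlockwise while held down. The finger opening stayed at about 14 mm throughout, so the bar did not slip.
- **Final pose:** The cap is about 78 mm above where it sat and within about 1 mm of the bottle axis I estimated. That estimate is only good to about 2–3 mm, because the two cameras disagreed by roughly that much. The tool is upright to within 0.002 rad and the gap to the bottle is visible.
- **Toys:** They look unmoved in the final picture; I did not measure their positions.

No check failed.

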